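Wedge the mould up to its height stop

TASK

The mould block sits on the wedge jack's platen, under the bridge. Pick up the loose steel wedge, slide its thin end into the mouth of the jack and push it in gently until the mould has risen to the height stop under the bridge and is held snugly against it, without straining the stop; then let go and leave the wedge in place. Leave the other things where they are.

Things in the scene. Friction and masses are not known exactly. Their poses are not given: they have to be found in the camera images.
- wedge: Loose plain oiled steel wedge, 0.3 kg, 130 mm long, 30 wide; self-locking under load. Origin: centre of its underside. +y points to the thin end: the top slopes from 4 mm high at y = +65 to 25 mm at y = -19 (1 in 4), then is level to the rear end at y = -65. There a heel block, 24 mm wide (x), y = -64 to -44 mm, stands up to z = 50 mm, to grip from above.
- wedge_grip (a point): Middle of the upright part of the wedge's heel block, at wedge (0, -54, 34) mm; axes as the wedge.
- wedge_tip (a point): Middle of the wedge's thin end, at its underside: wedge (0, 65, 0) mm.
- stand: Wedge jack, fixed: steel base plate 110 mm wide (x), y = -130 to +65 mm, top face 8 mm above the bench. Origin on the bench below the centre of platen and mould; the wedge is driven along +y. It runs on the base plate in a channel 36 mm wide between side walls 16 mm high (y = -42 to +50 mm) whose flared mouth begins at y = -68 mm. Its yaw differs from start to start.
- platen: Steel plate 70 x 78 mm, 0.3 kg, riding straight up and down in the stand with about 1 N of friction; the mould lies on it, 22 mm above this origin. Origin: lowest line of its half-round foot (radius 6 mm, across the channel at stand y = 0), at stand z = 16 mm when down, 8 mm above the base plate.
- mould: Grey mould block, 67 x 71 x 29 mm, 0.2 kg, loose on the platen between low lips. Origin at the centre of its underside. Its top stands 67 mm above the bench at the start.
- bridge: Fixed aluminium bridge across the stand on two round posts at stand x = +-47 mm, 12 mm thick; bar 110 x 24 mm, 108 to 124 mm above the bench, post nuts to 131 mm, end of the stop screw to about 145 mm. Origin as the stand's. The stop screw hangs from its middle and is part of it.
- beaker: Bystander: clear measuring beaker, 64 mm across, 81 mm high; origin under its centre.
- packing_bar: Bystander: aluminium bar 52 x 12 x 19 mm; origin under its centre.
- mould_plate: Bystander: aluminium plate 60 x 60 x 12 mm; origin under its centre.
- casting_2: Bystander: small moulded scalloped knob, 34 mm across, 7 mm high; origin under its centre.
- bridge_mid (a point): Middle of the bar's underside. The height stop, a screw with a flat round foot 20 mm across, hangs from here over the mould. It is set anew each time and not reported: the foot starts 2 to 9 mm above the mould's top, so contact must be felt. Snug is a press of 3 N or more, about 10 N is right, over 25 N strains it. Each newton of press needs 0.5 to 0.7 N more push than lifting (4 to 7 N).
Things that resemble listed ones, but are neither listed nor needed, are in the scene too. There is more than one size of the mould; the job needs the larger.

How it is judged:
By the outcome, as a careful person would: the job done as asked, in the order asked, and still so for the second after the job is handed in, with the robot touching nothing.
It also fails if it takes over 72 s, if anything falls off the work surface, if the arm or the gripper's body presses on something with over 40 N, if the wrist force passes 120 N, or if a joint passes its speed limit or range.

ROBOT

A 6-joint arm with a two-finger parallel gripper is mounted at the origin on a cart in front of the work surface, level with it; the furniture and walls round the work are solid. World frame = base frame: x ahead of the robot, y to its left, z up, the work surface at z = 0. Lengths are in m, angles in rad, forces in N, time in s.
With the tool pointing down it reaches from about 0.375 to 0.9 m from the base axis. Payload 3.1 kg.
Tool frame: the origin (TCP) lies between the finger pads; the fingertips stand 25 mm ahead of it and the grasp point (between the pads) lies 6 mm ahead of it; z points along the fingers, y is the line along which they close (so a half turn about z gives the same grasp; the last joint's range is limited). The gripper opens to 87 mm and grips with 3 to 60 N. Pads are 19 mm wide; open, the fingers measure 117 mm over their backs; the gripper's body (75 mm by 190 mm) begins 51 mm behind the grasp point.
Start: joints at [0.952, 0.527, 1.433, -0, 1.181, -0.178], TCP at [0.267, 0.565, 0.248] pointing down, gripper open.
Joint ranges: [-3.08, 3.08], [-0.75, 2.2], [0.22, 2.44], [-1.43, 4.57], [0, 2.65], [-2.85, 2.85]. Speed limits (rad/s): [2.79, 2.79, 3.14, 3.14, 3.14, 3.14].

INTERFACE

Orientations are given as a unit quaternion [w, x, y, z].
In Python, from plant import robot, claw, kinematics, state, viewer, job gives the robot as it stands. Calls block until the motion is done:
- robot.movep(position, orientation): joint-space move of the TCP to a pose.
- robot.line_to(position, ori=None, rate=0.15): straight line of the TCP; ori=None keeps the orientation; rate is the mean speed in m/s.
- robot.movej(angles): joint-space move.
- claw.grip(opening): finger opening in m; the grip force is fixed at half the most; returns when the fingers have stopped.
- robot.pause(seconds).
- kinematics.solve_ik(position, orientation): joint angles nearest the present ones, or None.
- state(): the state.
- viewer.capture(name): name is "side" or "top" or "wrist"; returns the picture (384x512x3 uint8, blue, green, red); there is no depth.
- viewer.get_calibration(name): a dict with "mtx" (3x3 intrinsics, pixels), "T" (4x4, takes a point from camera to world coordinates); the wrist camera has in their place "T_tool_cam" (4x4, takes a point from camera to tool coordinates, whose origin is the TCP and whose axes are the flange's). Camera axes: x right, y down, z forward; pixel columns grow to the right and rows downward; lengths in m; the calibration is good to about 2 mm. A picture is of the moment at which its call begins: read the wrist's pose just before it. get_calibration takes no time and is no camera call.
A pose or a line that the arm cannot do raises robot.MotionError and nothing moves.
- job.job_done(): hands the job in; it is judged then, once.
The state is a dict: "time_s": time; "joint_positions": joint angles; "joint_velocities": joint speeds; "effort": joint torques, N m; "tool_pos": TCP position; "tool_rot": TCP orientation; "wrist_force": force on the tool from outside, world axes, zero at the start; "torque": the same for the moment, N m; "gripper_width": finger opening in m; "grasp_force": force on a finger pad.
Only numpy, scipy, OpenCV 4.12 (cv2) and the standard library are available. Lean on these libraries where they do the work, as an engineer would, in place of code of your own. Each camera call takes 0.05 s, during which the arm holds its last target. There are 200 camera calls.

## Working session

There is one attempt and no reset: what is moved stays moved. The work goes in short steps, each a Python script; the robot and the scene stay as the last script left them, time stands still between calls to the robot, and variables do not carry over. Pictures are saved under pics/ and viewed, at most 10 in all, crops included, and the job is handed in when it is done.

```bash
mkdir -p pics; ls; python3 - <<'E'
from plant import robot, claw, kinematics, state, viewer, job
import cv2, numpy as np
for n in ("top","side"):
    im=viewer.capture(n); cv2.imwrite(f"pics/{n}0.png",cv2.resize(im,(800,600),interpolation=cv2.INTER_CUBIC)); cv2.imwrite(f"pics/{n}_raw.png",im)
    c=viewer.get_calibration(n); print(n,np.round(c["mtx"],1).tolist(),np.round(c["T"],3).tolist())
print(np.round(viewer.get_calibration("wrist")["T_tool_cam"],3).tolist())
s=state(); print(s["tool_rot"],s["time_s"],s["wrist_force"],s["gripper_width"])
E
```

```text
pics
top [[470.1, 0.0, 257.5], [0.0, 470.1, 192.8], [0.0, 0.0, 1.0]] [[0.011, -0.977, 0.214, 0.288], [-1.0, -0.01, 0.006, -0.037], [-0.004, -0.214, -0.977, 1.221], [0.0, 0.0, 0.0, 1.0]]
side [[424.1, 0.0, 254.5], [0.0, 424.1, 187.4], [0.0, 0.0, 1.0]] [[-0.957, -0.21, 0.203, 0.352], [-0.291, 0.655, -0.698, 0.594], [0.014, -0.726, -0.687, 0.663], [0.0, 0.0, 0.0, 1.0]]
[[-0.001, -0.956, -0.295, 0.081], [1.0, -0.0, -0.001, -0.0], [0.001, -0.295, 0.956, -0.139], [0.0, 0.0, 0.0, 1.0]]
[-3.70805858e-04  2.18630001e-01  9.75807335e-01 -9.10826003e-04] 0.1 [ 0.43825232  0.47704183 -0.01645343] 0.0869782545178836
```

View pics/top0.png

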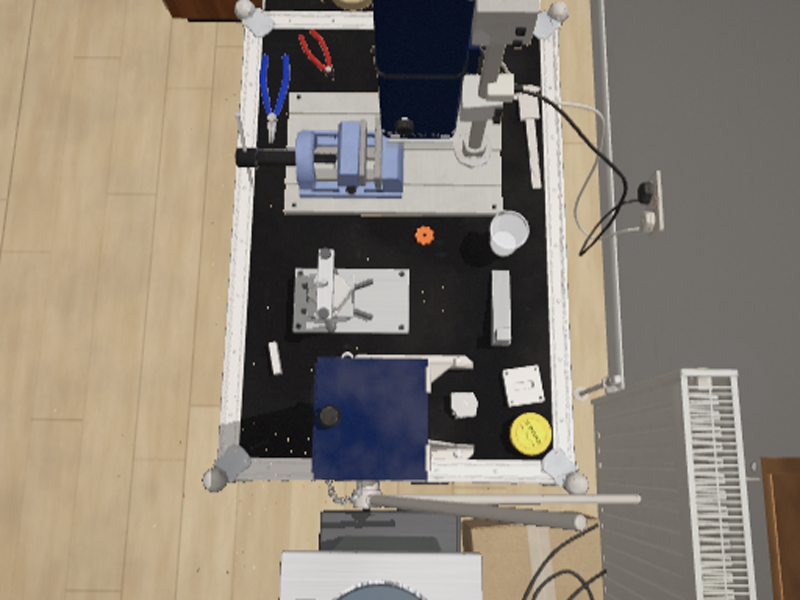

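View pics/side0.png

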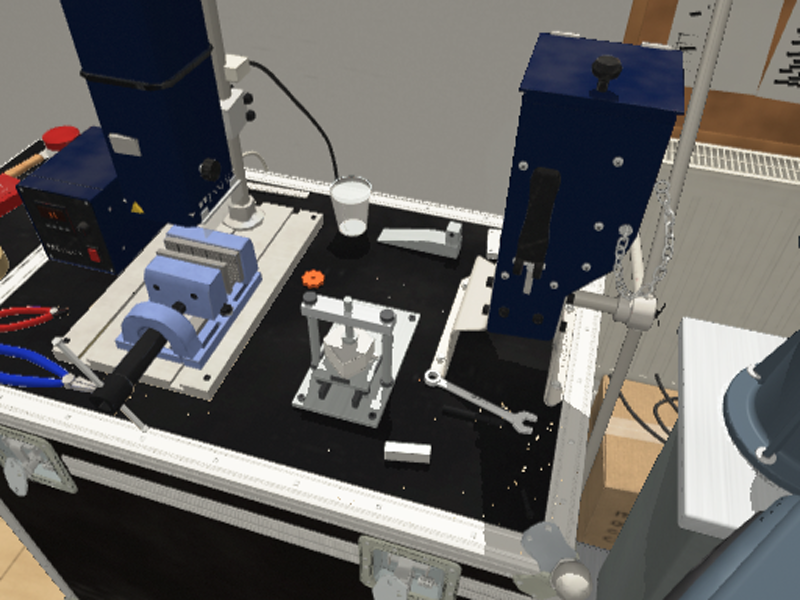

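The top view shows the jack at (295–410, 268–333), with its mouth facing right. The loose wedge is at (500, 270–345), heel at the bottom (500, 335). The larger grey mould is already on the platen under the bridge at (325, 285). The tall blue box at (370, 420) and the blue machine column at (425, 70) are obstacles. Next I'll zoom in and convert pixels to positions.

```bash
cat > h.py <<'E'
from plant import robot, claw, kinematics, state, viewer, job
import cv2, numpy as np
from scipy.spatial.transform import Rotation as R
def ray(K,T,u,v,z):
    d=T[:3,:3]@np.linalg.inv(K)@[u,v,1]; o=T[:3,3]; return o+d*(z-o[2])/d[2]
def px(name,u,v,z):
    c=viewer.get_calibration(name); return ray(np.array(c["mtx"]),np.array(c["T"]),u,v,z)
def proj(name,P):
    c=viewer.get_calibration(name); p=np.linalg.inv(c["T"])@np.r_[P,1]; q=np.array(c["mtx"])@p[:3]; return q[:2]/q[2]
def down(a):  # tool pointing down, tool y axis along heading a (world)
    y=np.array([np.cos(a),np.sin(a),0]); z=np.array([0,0,-1.]); x=np.cross(y,z)
    q=R.from_matrix(np.c_[x,y,z]).as_quat(); return q[[3,0,1,2]]
E
python3 - <<'E'
from h import *
im=cv2.imread("pics/top_raw.png")
a=im[160:230,180:350]  # jack+wedge
cv2.imwrite("pics/crop1.png",cv2.resize(a,None,fx=4.7,fy=4.7,interpolation=cv2.INTER_CUBIC))
s=.64
for n,u,v,z in [("plTL",295,268,.008),("plTR",408,268,.008),("plBR",410,333,.008),("plBL",293,333,.008),("wtip",500,270,.004),("wheel",501,333,.05),("wend",500,345,.025),("boxTop near",370,480,.35),("boxtop far",370,358,.35),("beaker",505,240,.0)]:
    print(n,np.round(px("top",u*s,v*s,z),3))
for n,u,v in [("boxfarbase L",488,330),("boxbottom R",575,345)]: print(n,np.round(px("side",u*s,v*s,0),3))
print(state()["tool_pos"])
E
```

```text
plTL [0.61  0.155 0.008]
plTR [ 0.612 -0.038  0.008]
plBR [ 0.5   -0.043  0.008]
plBL [0.498 0.153 0.008]
wtip [ 0.611 -0.196  0.004]
wheel [ 0.494 -0.19   0.05 ]
wend [ 0.478 -0.191  0.025]
boxTop near [0.268 0.004 0.35 ]
boxtop far [0.409 0.006 0.35 ]
beaker [ 0.666 -0.206  0.   ]
boxfarbase L [ 0.407 -0.045  0.   ]
boxbottom R [ 0.289 -0.054  0.   ]
[0.26628616 0.56475334 0.2466707 ]
```

View pics/crop1.png

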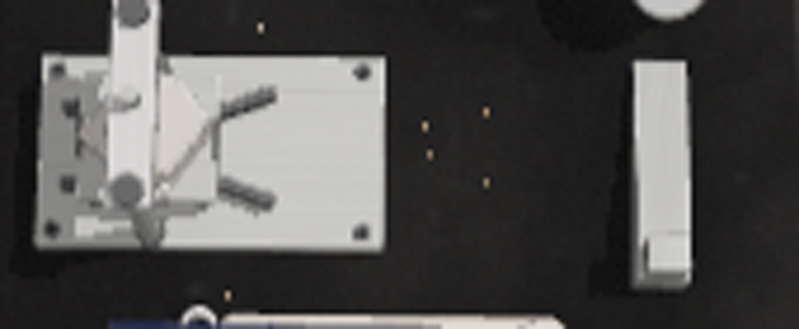

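The crop confirms the only wedge: its tip end is at crop (660, 62) and its heel at (668, 252), matching the 130 mm length. The mould under the bridge is the jack's own. The blue box is between the robot and the jack, so I need its height and the arm's clearance over it.

```bash
cat > fit.py <<'E'
from h import *
from scipy.optimize import least_squares
s=.64
def tri(t,sd):
    A=[];b=[]
    for n,(u,v) in (("top",t),("side",sd)):
        c=viewer.get_calibration(n);K=np.array(c["mtx"]);T=np.array(c["T"])
        d=T[:3,:3]@np.linalg.inv(K)@[u*s,v*s,1]; d/=np.linalg.norm(d); P=np.eye(3)-np.outer(d,d)
        A.append(P); b.append(P@T[:3,3])
    x,res,_,_=np.linalg.lstsq(np.vstack(A),np.hstack(b),rcond=None); return np.round(x,3),res
print("box corner +x+y",tri((315,359),(525,95)),"-x+y",tri((313,479),(684,111)),"+x-y",tri((427,359),(543,35)))
Q=[];X=[]
st=state()
for r in (.45,.55,.65,.75):
  for z in (.05,.2,.35):
    for az in (-.4,0,.6):
      p=[r*np.cos(az),r*np.sin(az),z]
      q=kinematics.solve_ik(p,st["tool_rot"])
      if q is not None: Q.append(q);X.append(p)
Q=np.array(Q);X=np.array(X)
def fk(p,q):
    y0,off,a,h,L1,L2,c,d=p
    r=a+L1*np.sin(q[:,1])+L2*np.sin(q[:,1]+q[:,2]+c)
    z=h+L1*np.cos(q[:,1])+L2*np.cos(q[:,1]+q[:,2]+c)-d
    t=q[:,0]+y0
    return np.c_[r*np.cos(t)-off*np.sin(t),r*np.sin(t)+off*np.cos(t),z]
f=least_squares(lambda p:(fk(p,Q)-X).ravel(),[.17,0,0,.3,.4,.4,0,.25])
print(len(Q),np.round(f.x,3),np.abs(f.fun).max()); print(np.round(Q[::6],2).tolist())
print(np.round(Q.sum(1)[:3],2), np.ptp(Q[:,3]))
E
python3 fit.py
```

```text
box corner +x+y (array([0.399, 0.065, 0.403]), array([4.12808389e-06])) -x+y (array([0.27 , 0.062, 0.408]), array([7.25914164e-07])) +x-y (array([ 0.4  , -0.06 ,  0.405]), array([9.60266005e-07]))
36 [ 0.     0.111 -0.     0.881  0.588  0.408  0.283  0.887] 0.00028553071618087067
[[-0.65, 0.68, 2.01, -0.0, 0.45, -1.77], [-0.65, 0.16, 1.71, -0.0, 1.27, -1.78], [-0.6, 0.49, 1.67, -0.0, 0.98, -1.73], [-0.57, 0.81, 1.49, -0.0, 0.83, -1.7], [-0.57, 0.47, 1.24, -0.0, 1.43, -1.7], [-0.55, 0.75, 1.12, -0.0, 1.27, -1.68]]
[0.72 1.52 2.72] 0.003544414454662359
```

```bash
cat >> fit.py <<'E'
print("bracket tip",tri((471,364),(480,258)), "low", tri((350,356),(432,377)))
# tool length: tilt about arm-plane axis
t0=f.x
q=kinematics.solve_ik([.6,0,.3],down(np.pi/2))
for ang in (.3,):
    Rm=R.from_quat(np.array(down(np.pi/2))[[1,2,3,0]]).as_matrix(); 
    Rt=R.from_euler("y",-ang).as_matrix()@Rm
    qq=R.from_matrix(Rt).as_quat()[[3,0,1,2]]
    q2=kinematics.solve_ik([.6,0.111,.3],qq); print(q,q2)
    if q2 is not None:
        p=t0.copy();p[7]=0
        w=fk(p,np.array([q2]))[0]-[0,0,t0[3]]; print("wrist rel to shoulder",w,"z axis",Rt[:,2], "d from x:",(.6-w[0])/Rt[0,2])
E
python3 fit.py|tail -4
python3 - <<'E'
from h import *
b=cv2.imread("pics/top_raw.png")[215:310,190:360]; a=cv2.imread("pics/side_raw.png")[140:280,180:360]
a=cv2.resize(a,None,fx=3,fy=3,interpolation=cv2.INTER_CUBIC);b=cv2.resize(b,(540,180*0+300),interpolation=cv2.INTER_CUBIC)
cv2.imwrite("pics/side_crop.png",cv2.resize(a,(771,600),interpolation=cv2.INTER_CUBIC))
E
```

```text
[-1.86071862e-01  4.39067087e-01  1.43527609e+00 -4.44089210e-16
  1.26724948e+00 -1.75686819e+00] [ 0.00000000e+00  3.49935331e-01  1.62402739e+00 -4.44089210e-16
  8.67629932e-01 -1.57079633e+00]
wrist rel to shoulder [0.51689327 0.11054552 0.29371661] z axis [ 0.29552021  0.         -0.95533649] d from x: 0.28122181918151795
```

View pics/side_crop.png

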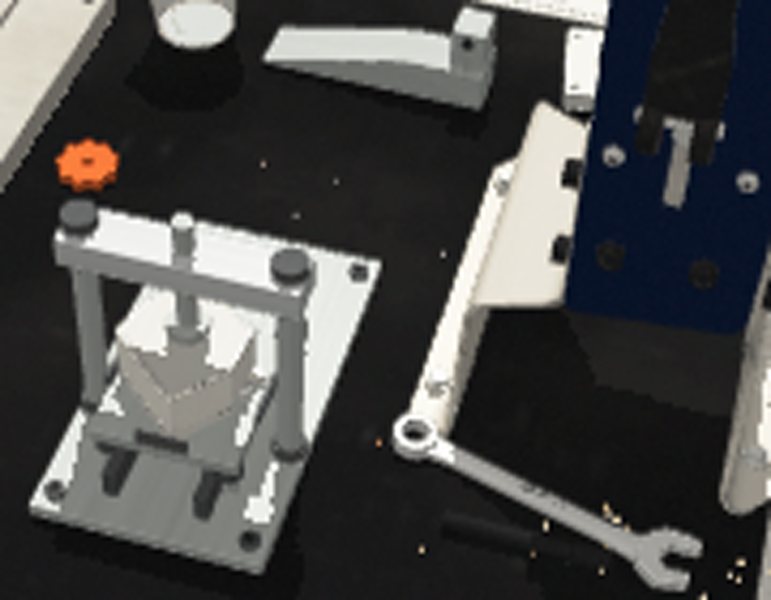

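```bash
python3 - <<'E'
from h import *
import fit
print("press knob",fit.tri((404,126),(208,168)))
s=.64
for z in (.05,.08,.1,.12,.15): print(z,np.round(px("side",478*s,256*s,z),3))
for p,a in [([.49,.18,.27],0.3),([.53,.03,.29],0),([.49,-.191,.22],-np.pi/2),([.49,-.191,.048],-np.pi/2),([.555,-.07,.09],0),([.555,.03,.055],0)]:
    print(p,np.round(kinematics.solve_ik(p,down(a)),2))
E
```

```text
box corner +x+y (array([0.399, 0.065, 0.403]), array([4.12808389e-06])) -x+y (array([0.27 , 0.062, 0.408]), array([7.25914164e-07])) +x-y (array([ 0.4  , -0.06 ,  0.405]), array([9.60266005e-07]))
36 [ 0.     0.111 -0.     0.881  0.588  0.408  0.283  0.887] 0.00028553071618087067
[[-0.65, 0.68, 2.01, -0.0, 0.45, -1.77], [-0.65, 0.16, 1.71, -0.0, 1.27, -1.78], [-0.6, 0.49, 1.67, -0.0, 0.98, -1.73], [-0.57, 0.81, 1.49, -0.0, 0.83, -1.7], [-0.57, 0.47, 1.24, -0.0, 1.43, -1.7], [-0.55, 0.75, 1.12, -0.0, 1.27, -1.68]]
[0.72 1.52 2.72] 0.003544414454662359
bracket tip (array([ 0.443, -0.141,  0.043]), array([8.36340211e-07])) low (array([ 0.46 ,  0.057, -0.001]), array([1.01573697e-06]))
[-1.86071862e-01  4.39067087e-01  1.43527609e+00 -4.44089210e-16
  1.26724948e+00 -1.75686819e+00] [ 0.00000000e+00  3.49935331e-01  1.62402739e+00 -4.44089210e-16
  8.67629932e-01 -1.57079633e+00]
wrist rel to shoulder [0.51689327 0.11054552 0.29371661] z axis [ 0.29552021  0.         -0.95533649] d from x: 0.28122181918151795
press knob (array([ 0.786, -0.029,  0.194]), array([7.14622523e-06]))
0.05 [ 0.445 -0.137  0.05 ]
0.08 [ 0.441 -0.101  0.08 ]
0.1 [ 0.438 -0.077  0.1  ]
0.12 [ 0.435 -0.053  0.12 ]
0.15 [ 0.43  -0.017  0.15 ]
[0.49, 0.18, 0.27] [ 0.14  0.36  1.66 -0.    1.12 -0.16]
[0.53, 0.03, 0.29] [-0.15  0.35  1.62 -0.    1.18 -0.15]
[0.49, -0.191, 0.22] [-0.58  0.43  1.71 -0.    1.    0.99]
[0.49, -0.191, 0.048] [-0.58  0.72  1.82 -0.    0.6   0.99]
[0.555, -0.07, 0.09] [-0.33  0.67  1.72 -0.    0.75 -0.33]
[0.555, 0.03, 0.055] [-0.15  0.73  1.74 -0.    0.67 -0.15]
```

```bash
cat >> h.py <<'E'
def wpx(pose,u,v,z):
    c=viewer.get_calibration("wrist"); T=pose@np.array(c["T_tool_cam"]); return ray(np.array(c["mtx"]),T,u,v,z)
def pose():
    s=state(); T=np.eye(4); q=np.array(s["tool_rot"]); T[:3,:3]=R.from_quat(q[[1,2,3,0]]).as_matrix(); T[:3,3]=s["tool_pos"]; return T
E
python3 - <<'E'
from h import *
def snap(n):
    P=pose(); im=viewer.capture("wrist"); np.save(f"pics/{n}.npy",P); cv2.imwrite(f"pics/{n}.png",im)
    cv2.imwrite(f"pics/{n}_v.png",cv2.resize(im,(800,600),interpolation=cv2.INTER_CUBIC))
robot.movep([.49,.18,.28],down(.3))
robot.movep([.53,-.0,.30],down(0)); robot.pause(.3); snap("jack"); print(state()["tool_pos"])
robot.movep([.495,-.191,.22],down(-np.pi/2)); robot.pause(.3); snap("wedge")
s=state(); print(s["time_s"],s["tool_pos"],s["wrist_force"])
E
```

```text
[0.52984681 0.00109076 0.29998285]
4.3167 [ 0.49521923 -0.19057398  0.22022066] [-0.71389425  0.35200632  0.37395558]
```

View pics/jack_v.png

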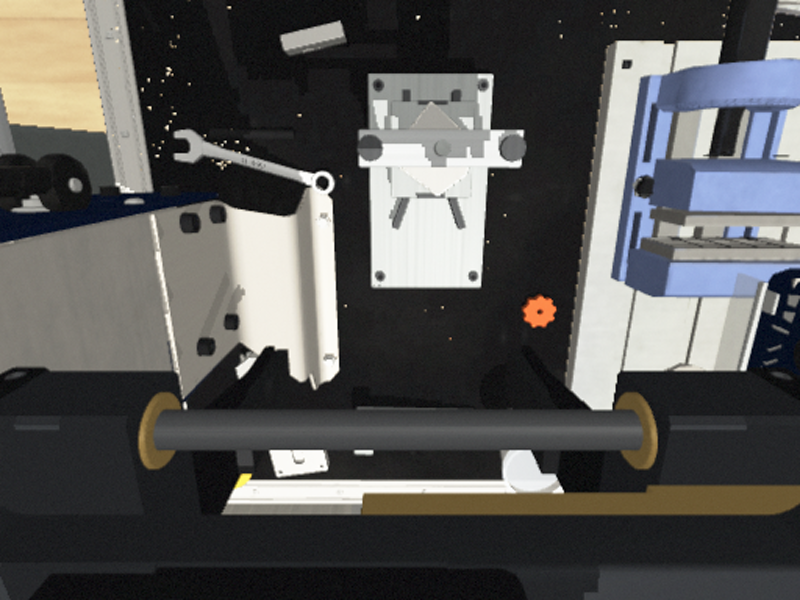

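View pics/wedge_v.png

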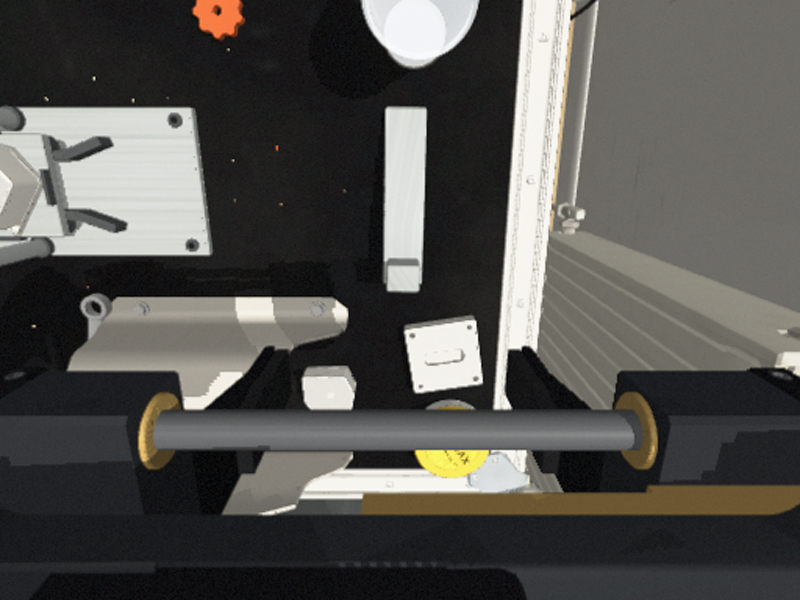

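Jack view: plate corners are (368,74), (493,73), (481,287) and (372,288), bridge nuts are at (370,148) and (512,148), and the channel guides point at the mouth. Wedge view: thin end (387–427, 107), heel top face from (387,265) to (420,291).

```bash
python3 - <<'E'
from h import *
s=.64
P=np.load("pics/wedge.npy"); g=lambda u,v,z:wpx(P,u*s,v*s,z)
tl,tr=g(386,107,.004),g(427,107,.004); print("tip",tl,tr,np.linalg.norm(tl-tr))
for n,u,v in [("hFL",386.5,265),("hFR",421,265),("hRL",387,291.5),("hRR",420,291.5)]: print(n,np.round(g(u,v,.05),4))
print("plate from wedge view",np.round(g(196,107,.008),4),np.round(g(211,255,.008),4))
P=np.load("pics/jack.npy"); g=lambda u,v,z:wpx(P,u*s,v*s,z)
for n,u,v,z in [("A",368,74,.008),("B",493,73,.008),("C",481,287.5,.008),("D",371,288,.008),("nutL",370,148,.131),("nutR",512,148,.131),("screw",442,150,.145)]: print(n,np.round(g(u,v,z),4))
E
```

```text
tip [ 0.61314792 -0.18264586  0.004     ] [ 0.61317489 -0.21296297  0.004     ] 0.03031711956414888
hFL [ 0.5042 -0.1833  0.05  ]
hFR [ 0.5043 -0.208   0.05  ]
hRL [ 0.4845 -0.1836  0.05  ]
hRR [ 0.4845 -0.2076  0.05  ]
plate from wedge view [ 0.6126 -0.0439  0.008 ] [ 0.5025 -0.0413  0.008 ]
A [0.5043 0.1537 0.008 ]
B [0.6141 0.1547 0.008 ]
C [ 0.6148 -0.0414  0.008 ]
D [ 0.5038 -0.0421  0.008 ]
nutL [0.5121 0.0894 0.131 ]
nutR [0.6055 0.0896 0.131 ]
screw [0.5582 0.088  0.145 ]
```

```bash
python3 - <<'E'
from h import *
a=-np.pi/2-.0185
claw.grip(.06)
robot.movep([.4944,-.1956,.12],down(a))
robot.line_to([.4944,-.1956,.053],rate=.06); robot.pause(.2)
f=state()["wrist_force"]; print("pre",f)
claw.grip(.0); s=state(); print(s["gripper_width"],s["grasp_force"],s["tool_pos"],s["wrist_force"]); np.save("zg.npy",s["tool_pos"])
robot.line_to([.4944,-.1956,.18],rate=.12); robot.pause(.3); s=state(); print(s["wrist_force"],s["gripper_width"])
robot.movep([.559,-.13,.18],down(.003))
robot.line_to([.559,-.13,.08],rate=.08); robot.pause(.3)
P=pose(); im=viewer.capture("wrist"); np.save("pics/ins.npy",P); cv2.imwrite("pics/ins.png",im)
cv2.imwrite("pics/ins_v.png",cv2.resize(im[:270],None,fx=1.56,fy=1.56,interpolation=cv2.INTER_CUBIC))
s=state(); print(s["time_s"],s["tool_pos"],s["wrist_force"])
E
```

```text
pre [ 0.59855771  1.33055356 -0.06256131]
0.023605761678662445 29.918006882071495 [ 0.49430142 -0.19547726  0.05299599] [-0.39504509  0.3744388   0.38838404]
[-0.21204242 -0.11226831 -2.62367796] 0.023839353304806153
12.2917 [ 0.55907722 -0.13004051  0.08018903] [-0.0980253  -0.56025794 -2.94467396]
```

View pics/ins_v.png

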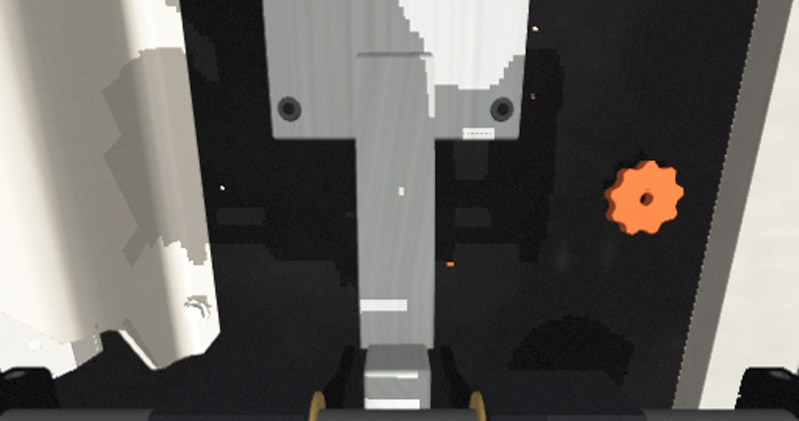

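The wedge is held, with its tip at (357–433, 54). The plate's front corners are at (273,138) and (519,138), with bolts at (289,109) and (502,109). Checking alignment now.

```bash
python3 - <<'E'
from h import *
P=np.load("pics/ins.npy"); g=lambda u,v,z:np.round(wpx(P,u/1.5605,v/1.5605,z),4)
print("tip",g(357,54,.031),g(433,54,.031)); print("plate",g(273,138,.008),g(519,138,.008)); print("bolts",g(289,109,.008),g(502,109,.008))
print("plate sides top",g(263,0,.008),g(529,0,.008)); print("heel",g(366,372,.077),g(430,372,.077))
E
```

```text
tip [ 0.5436 -0.0111  0.031 ] [ 0.5725 -0.0111  0.031 ]
plate [ 0.5032 -0.0404  0.008 ] [ 0.6137 -0.0401  0.008 ]
bolts [ 0.5112 -0.0283  0.008 ] [ 0.6052 -0.0281  0.008 ]
plate sides top [0.5033 0.0134 0.008 ] [0.6133 0.0136 0.008 ]
heel [ 0.5481 -0.1215  0.077 ] [ 0.5708 -0.1214  0.077 ]
```

```bash
python3 - <<'E'
from h import *
x=.5585; z=.0615; o=down(0.0)
robot.line_to([x,-.13,z],o,rate=.06); robot.pause(.2); s=state(); b=np.array(s["wrist_force"]); print("base",b)
np.save("base.npy",b)
y=-.13
while y<-.026:
    y=min(y+.008,-.025); robot.line_to([x,y,z],rate=.06); f=np.array(state()["wrist_force"])-b
    print(round(y,3),np.round(f,1))
    if np.linalg.norm(f)>6: print("STOP");break
robot.pause(.2)
s=state(); print(s["time_s"],s["tool_pos"],np.round(np.array(s["wrist_force"])-b,2),s["gripper_width"],np.round(s["torque"],2))
E
```

```text
base [ 0.78898628 -0.74658592 -2.56253214]
-0.122 [-1.7  1.4 -1.2]
-0.114 [-1.3  0.5 -0.2]
-0.106 [-0.7  0.5 -0.7]
-0.098 [-1.2  1.7 -0.7]
-0.09 [-0.6  1.  -0. ]
-0.082 [-0.4  1.6 -1.1]
-0.074 [-0.7  0.2 -0.7]
-0.066 [-1.2  0.6 -0.3]
-0.058 [-0.6  0.1  0. ]
-0.05 [-0.3  0.9 -0.8]
-0.042 [-1.1  0.6 -0.4]
-0.034 [-0.8  0.9 -0.9]
-0.026 [-0.5  0.9 -0.5]
16.8333 [ 0.55856489 -0.02608167  0.06150553] [-1.03  0.17 -0.85] 0.02402426385253058 [-0.2   0.01  0.03]
```

```bash
cat >> h.py <<'E'
def F(n=8):
    b=np.load("base.npy"); a=[]
    for _ in range(n): robot.pause(.02); a.append(state()["wrist_force"])
    return np.mean(a,0)-b
E
python3 - <<'E'
from h import *
p=np.array([.5585,-.026,.0615]); f=F(); print(f)
for i in range(8):
    p[2]-=.0002; robot.line_to(p,rate=.02); f=F(5); print(round(p[2],4),np.round(f,2))
    if f[2]>2: break
np.save("p.npy",p); print(state()["time_s"],state()["tool_pos"])
E
```

```text
[-0.76140877  0.76198701 -0.33602815]
0.0613 [-0.95  0.77 -0.01]
0.0611 [-1.02  0.84 -0.77]
0.0609 [-1.12  1.29  1.47]
0.0607 [-1.95  1.2   5.18]
18.3 [ 0.55857991 -0.02597872  0.06102281]
```

```bash
cat > push.py <<'E'
from h import *
p=np.load("p.npy"); p[2]=.0609; robot.line_to(p,rate=.02)
b=F(); print("b",np.round(b,2)); hist=[]; lift_y=None; plat=None
while p[1]<.045 and state()["time_s"]<52:
    step=.001 if lift_y is None or p[1]<lift_y+.005 else .0004
    if plat is not None and hist[-1][1]-plat>1.5: step=.00015
    p[1]+=step; robot.line_to(p,rate=.012); f=F(5)-b; hist.append((p[1],-f[1],f[2]))
    h=np.array(hist)
    if lift_y is None and h[-1,1]>2.5: lift_y=p[1]; print("lift starts",lift_y)
    if lift_y is not None:
        m=h[(h[:,0]>lift_y+.002)&(h[:,0]<lift_y+.0065)]
        if len(m)>3: plat=np.median(m[:,1])
    if plat is not None and h[-1,1]>plat+5.5: print("target reached");break
    if abs(f[0])>8 or abs(f[2])>15 or h[-1,1]>18: print("guard",f);break
np.save("p.npy",p); np.save("hist.npy",h)
print("plat",plat); print(np.round(np.c_[h[:,0]*1000,h[:,1:]],1)[-45:].tolist())
s=state(); print(s["time_s"],s["tool_pos"],s["gripper_width"],np.round(f,2))
E
python3 push.py
```

```text
b [-1.72  1.08  5.4 ]
lift starts -0.012999999999999987
target reached
plat 5.312355353879314
[[0.0, 5.3, 2.0], [0.4, 4.9, 2.4], [0.8, 5.2, 2.4], [1.2, 5.3, 2.9], [1.6, 5.6, 2.6], [2.0, 5.6, 2.3], [2.4, 5.4, 2.7], [2.8, 5.3, 2.4], [3.2, 5.1, 2.5], [3.6, 5.6, 2.7], [4.0, 5.5, 2.6], [4.4, 5.0, 2.4], [4.8, 5.4, 2.3], [5.2, 5.8, 2.6], [5.6, 5.4, 2.3], [6.0, 5.4, 2.4], [6.4, 5.2, 2.6], [6.8, 5.5, 2.2], [7.2, 5.5, 2.4], [7.6, 5.3, 2.2], [8.0, 5.4, 2.4], [8.4, 5.2, 2.4], [8.8, 5.0, 2.7], [9.2, 5.2, 2.3], [9.6, 5.2, 2.4], [10.0, 4.9, 2.2], [10.4, 5.3, 2.5], [10.8, 5.6, 1.9], [11.2, 5.4, 2.6], [11.6, 5.6, 2.1], [12.0, 5.1, 2.6], [12.4, 5.3, 2.5], [12.8, 5.1, 2.4], [13.2, 5.5, 2.4], [13.6, 6.4, 2.4], [14.0, 7.6, 2.3], [14.2, 7.8, 2.7], [14.3, 8.8, 2.5], [14.5, 9.2, 2.5], [14.6, 9.5, 1.9], [14.8, 9.7, 2.1], [14.9, 10.7, 2.3], [15.1, 10.8, 2.4], [15.2, 10.5, 1.9], [15.4, 11.8, 2.3]]
46.0167 [0.55862808 0.01353803 0.06096799] 0.023695930589295342 [  0.17 -11.82   2.27]
```

```bash
python3 - <<'E'
from h import *
p=np.load("p.npy"); print("hold",np.round(F(15),2))
robot.line_to([p[0],.0141,.0611],rate=.01); print("relaxed",np.round(F(),2))
claw.grip(.05); robot.pause(.2); s=state(); print(s["gripper_width"],s["wrist_force"])
q=np.array(s["tool_pos"]); robot.line_to([q[0],q[1],.12],rate=.06)
robot.line_to([q[0],q[1]-.03,.25],rate=.12); robot.pause(.3)
P=pose(); im=viewer.capture("wrist"); t=viewer.capture("side")
a=cv2.resize(im[:270],(399,210)); c=cv2.resize(t[170:290,170:290],(400,400),interpolation=cv2.INTER_CUBIC)
w=cv2.resize(im[0:200,170:370],(400,400),interpolation=cv2.INTER_CUBIC)
cv2.imwrite("pics/end.png",np.hstack([w,c])); print(state()["time_s"],state()["wrist_force"])
E
```

```text
hold [ -1.44 -10.21   7.58]
relaxed [-0.63 -6.66  6.29]
0.04976984213877816 [-0.03450278  0.05585095 -0.4909205 ]
50.425 [-0.09930108 -0.27098372  0.20629446]
```

View pics/end.png

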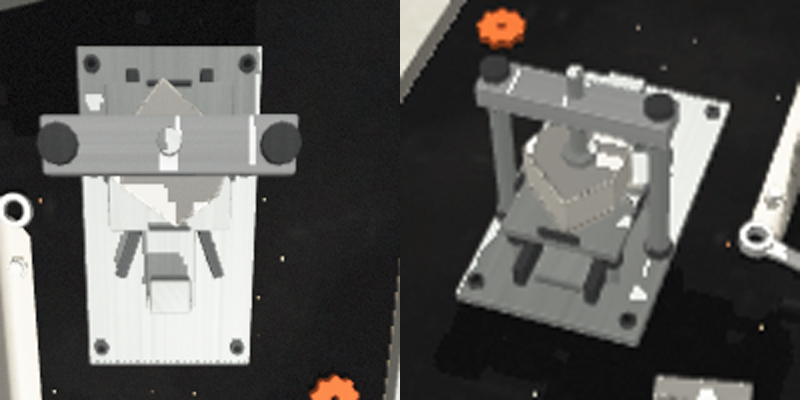

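The final picture shows the wedge seated in the channel, with its heel at (170, 295). The mould is raised against the stop foot, the gripper is clear, and nothing else has moved.

```bash
python3 -c "
from plant import job; print(job.job_done())"
```

```text
the job is handed in; nothing more can be done
None
```

The job is handed in: the wedge is in the jack, the mould is raised and held snugly against the height stop at an estimated 8–12 N (from push force), and the gripper let go and moved clear at about 50 s.

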